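# Stack the control units, free the sagging bolt and hold the cage gate ajar

### The arm

A 7-joint arm with a two-finger parallel gripper is mounted at the origin on the work surface. World frame = base frame: x ahead of the robot, y to its left, z up, the work surface at z = 0. Lengths are in m, angles in rad, forces in N, time in s.
With the tool pointing down it reaches from about 0.425 to 0.875 m from the base axis. Payload 4.7 kg.
Tool frame: the origin (TCP) lies midway between the tips of the shut fingers; the grasp point (between the pads) lies 19 mm behind it; z points along the fingers, y is the direction in which the jaws open and shut (so a half turn about z gives the same grasp; the last joint's range is limited). The gripper opens to 87 mm and grips with 3 to 60 N. Pads are 19 mm wide; open, the fingers measure 117 mm over their backs; the gripper's body (75 mm by 190 mm) begins 51 mm behind the grasp point.
Start: joints at [-1.314, 0.321, -0.07, 1.45, 0.023, 1.371, -0.057], TCP at [0.156, 0.631, 0.223] pointing down, gripper open.
Joint ranges: [-2.86, 2.86], [-0.3, 2.09], [-1.38, 1.24], [0.06, 2.45], [-1.56, 4.7], [0.09, 2.05], [-2.69, 2.69]. Speed limits (rad/s): [2.57, 2.57, 3.14, 3.14, 3.14, 3.14, 3.14].

### API

Orientations are given as a rotation vector (axis times angle).
In Python, from bench import get_state, eyes, job gives the robot as it stands. The module is installed in compiled form; this text tells all that it offers.
- The arm moves only by the shell command python3 -m jog 'ROWS' [FORCE]. ROWS is JSON, a list that holds one entry, the list of rows, each a list of 5 numbers: the opening, from 0 (shut) to 1 (fully open), then the shift along the tool's x, y, z in units of 40 mm (1.0 is 40 mm), then the turn about the tool's z in units of 5 degrees (1.0 is 5 degrees). In form: [[[jaw, dx, dy, dz, turn], ...]]. A call has 1 to 10 rows; each row shifts and turns the commanded pose from where the row before left it, along the tool's axes as they then stand; what a row does not reach is not made up. A row lasts 1/8 s, in which the tool goes at most 62.5 mm and 10.7 degrees, less where a joint would pass 70% of its speed; a pose out of reach is approached as far as the arm can. A call is refused whole if a number of a shift passes 1 or a number of a turn 1, either way. A call with a gripper value outside its range is refused whole. The fingers move at their own pace and stop on an object; FORCE is the grip in N (left out, the last holds). Time passes only in rows, so rows that do not move let the fingers close. It gives the time, the measured TCP pose, the force and the opening at its end, in the units of the state.
- get_state(): the state, without advancing time (a new reading comes with each control period).
- eyes.get_image(name): name is "scene" or "top" or "wrist"; returns (picture, depth): 480x640x3 uint8, red, green, blue; 480x640 float32, m along the optical axis (not along the pixel's ray), 0 where there is no reading.
- eyes.camera_params(name): a dict with "camera_matrix" (3x3 intrinsics, pixels), "pose" (4x4, takes a point from camera to world coordinates); the wrist camera has in their place "mount" (4x4, takes a point from camera to tool coordinates, whose origin is the TCP and whose axes are the flange's). Camera axes: x right, y down, z forward; pixel columns grow to the right and rows downward; lengths in m; the calibration is good to about 2 mm. A picture is of the moment at which its call begins: read the wrist's pose just before it. camera_params takes no time and is no camera call.
- job.close_job(): hands the job in, once; it reports no verdict.
The state is a dict: "time": time; "joint_positions": joint angles; "qd": joint speeds; "joint_torque": joint torques, N m; "position": TCP position; "tool_rot": TCP orientation; "ft_force": force on the tool from outside, world axes, zero at the start; "torque": the same for the moment, N m; "grip_width": opening from 0.0 (shut) to 1.0 (fully open).
Only numpy, scipy, OpenCV 4.12 (cv2) and the standard library are available. Lean on these libraries where they do the work, as an engineer would, in place of code of your own. Each camera call takes 0.05 s, during which the arm holds its last target. There are 200 camera calls.

### The job

Get the LED control units ready to go into the parts cage: stack the two loose silver units squarely on top of the grey one on the blue mat, long sides together, all edges in line, and let go of the pile. Then take the cage's sagging bolt by its red knob, lift it over the bent-up lip of its keeper while drawing it back clear of the keeper, and pull the spring-closed gate ajar, to about 25 degrees. Finish still holding the gate there with the gripper, with the pile as you built it and the phone, the jar and the screwdriver left alone.

Things in the scene. Friction and masses are not known exactly. Their poses are not given: they have to be found in the camera images.
- cage: Wire parts cage fixed on the bench, 130 mm high, 372 mm wide (local y -122 to +250 mm), 200 mm deep. Origin on the bench, in the gate's plane, straight under the knob of the fully shut bolt. Its -x axis points out of the front (towards the robot, the way the gate opens), +y runs along the shut gate from the bolt's nose towards the hinge, z up. The latch post, 38 mm wide, stands at local y -103 mm.
- keeper_lip (a point): Middle of the top edge of the keeper's bent-up lip (red edge, brass keeper on the latch post), 147 mm above the bench, at local x 0, y -86 mm of the cage. The keeper is an open-topped trough with side walls to 24 mm over the bolt's axis. The bolt's nose carries a square collar 30 x 32 mm and 10 mm thick that hangs 8 mm below this edge, just behind it, so the bolt cannot be drawn unless it is lifted.
- knob_grip (a point): Grip point of the bolt's upright red knob: a cylinder 16 mm in diameter, 40 mm tall, this point at its middle (20 mm below its top, 50 mm above the bolt's axis, 205 mm above the bench while the bolt hangs down). The two dark guide straps of the gate end 22 mm below this point and are centred 42 mm from it on the nose side and 120 mm on the hinge side (bolt shut). The knob is free to be taken from above from any side.
- gate_hinge (a point): Point on the gate's vertical hinge axis, 130 mm above the bench; 220 mm from the knob when the bolt is fully shut. Its x axis is the gate's normal (-x to the front), its y axis runs from the latch edge of the gate to the hinge.
- gate_leaf: Blue-framed wire gate, 300 mm wide, 121 mm high, 20 mm thick, carrying the bolt and its straps. Origin at the hinge axis at bench height; axes as gate_hinge: the leaf runs from there along -y; it turns with the gate.
- gate (a joint): Opening angle of the gate in rad, 0 shut, growing as its latch edge swings out to the front (cage -x; clockwise seen from above), up to 1.5. A spring closes it: about 1.7 N at the knob when shut, 3 N at 0.45 rad.
- bolt_draw (a joint): How far the bolt is drawn towards the hinge along the gate, m, 0 fully shut, 0.045 fully drawn; starts at 0 to 0.005. The collar meets the lip at about 0.0075 while it hangs down; the nose has left the keeper at 0.025. Friction 2 N; it stays where it is left.
- bolt_lift (a joint): How far the bolt is raised in its worn, tall straps, m, 0 hanging down, 0.018 highest. It must be above 0.009 to pass the lip. It weighs 0.25 kg and drops when let go.
- mat: Blue mat fixed on the bench, 130 x 150 x 3 mm, origin under its centre. The grey unit lies on it.
- unit_base_mid (a point): Centre of the grey LED control unit, the bottom of the pile: a flat rigid case 50 mm (its x) x 100 mm (its y) x 26 mm (z), on the mat, about 0.22 kg.
- unit_a_mid (a point): Centre of a silver LED control unit, same size and axes as the grey one, lying flat on the bench. Either silver unit may be the upper one, and either end may point either way.
- unit_b_mid (a point): Centre of the other silver LED control unit, same size and axes.
- unit_base: The grey control unit; origin at the centre of its underside.
- unit_a: The silver unit of unit_a_mid; origin at the centre of its underside.
- unit_b: The silver unit of unit_b_mid; origin at the centre of its underside.
- phone: Black phone with a grey-blue screen lying on the bench, 72 x 148 x 9 mm, origin under its centre. Bystander.
- jar: Small closed jar with a blue cap, 48 mm in diameter, 50 mm tall, origin under its centre. Bystander.
- screwdriver: Blue-handled screwdriver, 180 mm long, lying along its x axis, origin under its middle. Bystander.
There are look-alikes about, which are no part of the job. Leave any purple or turquoise look-alike of the unit_b alone.

How it is judged:
On the way, in this order (a step that is already met when the one before it is completed fails the run):
1. both silver units lie squarely on the grey one, let go, with the gate still bolted (horizontal distance between each of unit_a_mid, unit_b_mid and unit_base_mid below 0.01 m and angle between the y axis of each of unit_a_mid, unit_b_mid and the y axis of unit_base_mid, either way round below 0.14 rad and angle between each of unit_a_mid, unit_b_mid's own z axis and vertical below 0.06 rad and height (world z) of unit_a_mid between 0.035 and 0.075 m and height (world z) of unit_b_mid between 0.035 and 0.075 m and horizontal distance between unit_base_mid and mat below 0.03 m and distance between unit_a_mid and unit_b_mid above 0.02 m and contact force between the fingers and unit_a below 0.1 N and contact force between the fingers and unit_b below 0.1 N and contact force between the fingers and unit_base below 0.1 N and value of joint gate below 0.05 rad and value of joint bolt_draw below 0.015 m), for 0.3 s.
2. the bolt is lifted over the lip and drawn clear of the keeper (value of joint bolt_draw above 0.026 m), for 0.1 s.
At the end, for the whole second after the job is handed in: Gate still at 0.26 to 0.61 rad (15 to 35 degrees), bolt drawn over 20 mm, fingers pressing on gate or bolt with over 1 N; silver units flat on the grey one within 10 mm and 0.14 rad, let go; grey unit within 30 mm of the mat's centre (horizontal distance between each of unit_a_mid, unit_b_mid and unit_base_mid below 0.01 m and angle between the y axis of each of unit_a_mid, unit_b_mid and the y axis of unit_base_mid, either way round below 0.14 rad and angle between each of unit_a_mid, unit_b_mid's own z axis and vertical below 0.06 rad and height (world z) of unit_a_mid between 0.035 and 0.075 m and height (world z) of unit_b_mid between 0.035 and 0.075 m and horizontal distance between unit_base_mid and mat below 0.03 m and distance between unit_a_mid and unit_b_mid above 0.02 m and contact force between the fingers and unit_a below 0.1 N and contact force between the fingers and unit_b below 0.1 N and contact force between the fingers and unit_base below 0.1 N and value of joint gate between 0.26 and 0.61 rad and velocity of joint gate between -0.08 and 0.08 rad/s and value of joint bolt_draw above 0.02 m and contact force between the fingers and gate_leaf above 1 N); the arm keeps its last pose, push and grip.
It fails at once if the phone is pushed by more than 30 mm (distance of phone from where it was at the start of the episode above 0.03 m).
It fails at once if the jar is pushed by more than 30 mm (distance of jar from where it was at the start of the episode above 0.03 m).
It fails at once if the screwdriver is pushed by more than 30 mm (distance of screwdriver from where it was at the start of the episode above 0.03 m).
It also fails if it takes over 72 s, if anything falls off the work surface, if the arm or the gripper's body presses on something with over 40 N, if the wrist force passes 120 N, or if a joint passes its speed limit or range.

## Working session

There is one attempt and no reset: what is moved stays moved. The work goes in short steps, Python scripts to look and compute and a shell command to move; the robot and the scene stay as the last step left them, time stands still between calls to the robot, and variables do not carry over. Pictures are saved under pics/ and viewed, about 8 in all and at most 12, crops included, and the job is handed in when it is done.

```bash
mkdir -p pics
cat > h.py <<'E'
import numpy as np, cv2
from bench import get_state, eyes, job
from scipy.spatial.transform import Rotation as R
def tool():
    s=get_state(); T=np.eye(4); T[:3,:3]=R.from_rotvec(s["tool_rot"]).as_matrix(); T[:3,3]=s["position"]; return T
def grab(name,tag):
    p=eyes.camera_params(name)
    P=tool()@np.array(p["mount"]) if name=="wrist" else np.array(p["pose"])
    im,d=eyes.get_image(name); K=np.array(p["camera_matrix"])
    cv2.imwrite(f"pics/{tag}.png",im[:,:,::-1]); np.savez(f"pics/{tag}.npz",im=im,d=d,K=K,P=P)
    return im,d,K,P
def load(tag):
    z=np.load(f"pics/{tag}.npz"); return z["im"],z["d"],z["K"],z["P"]
def cloud(d,K,P):
    v,u=np.mgrid[:d.shape[0],:d.shape[1]]
    c=np.stack([(u-K[0,2])/K[0,0]*d,(v-K[1,2])/K[1,1]*d,d],-1)
    return c@P[:3,:3].T+P[:3,3]
def at_z(u,v,z,K,P):
    r=P[:3,:3]@np.linalg.inv(K)@[u,v,1]; return P[:3,3]+r*(z-P[2,3])/r[2]
def rows(target,yaw=None):
    "remaining shift in tool units (40mm) and turn units"
    T=tool(); return np.round(T[:3,:3].T@(np.array(target)-T[:3,3])/0.04,3)
E
python3 - <<'E'
from h import *
for n in("top","scene"):
    im,d,K,P=grab(n,n+"0"); print(n,P[:3,3].round(3),P[:3,2].round(2),K[0,0])
s=get_state(); print(s); print(tool().round(3))
E
```

```text
top [ 0.51  -0.059  1.218] [ 0.05  0.02 -1.  ] 462.5961492995848
scene [1.188 0.243 1.186] [-0.49 -0.21 -0.84] 476.92186474372005
{'time': 0.1, 'joint_positions': array([-1.31386058,  0.32173542, -0.07006164,  1.45157558,  0.02259234,
        1.37079475, -0.05691616]), 'qd': array([ 0.00264499, -0.00048752,  0.0004646 , -0.0040332 , -0.00208739,
       -0.00035017,  0.00198072]), 'joint_torque': array([-6.92247590e-05, -4.92568839e+01, -4.05399352e-01, -3.13397169e+01,
       -6.40475401e-02,  3.95392010e-02,  5.67609447e-05]), 'position': array([0.15623385, 0.63042473, 0.22156811]), 'tool_rot': array([-3.80512374e-01, -3.11834620e+00,  2.70633695e-03]), 'ft_force': array([-0.35410974, -0.04346966, -0.15141421]), 'torque': array([-0.0195914 , -0.043601  , -0.03594214]), 'grip_width': 0.9992701054787309}
[[-0.971  0.24  -0.     0.156]
 [ 0.24   0.971 -0.002  0.63 ]
 [-0.    -0.002 -1.     0.222]
 [ 0.     0.     0.     1.   ]]
```

View pics/top0.png

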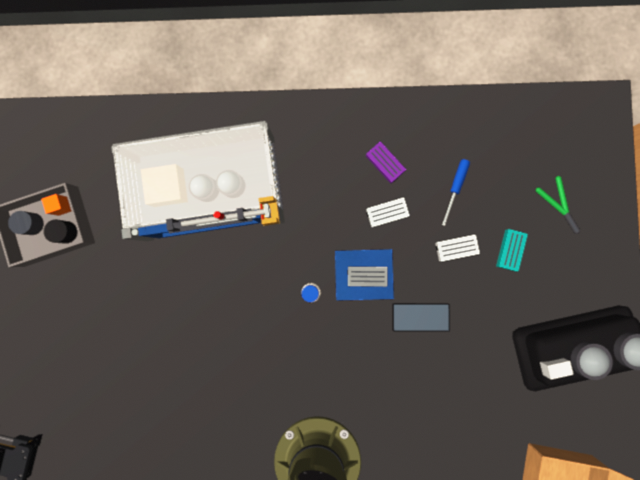

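View pics/scene0.png

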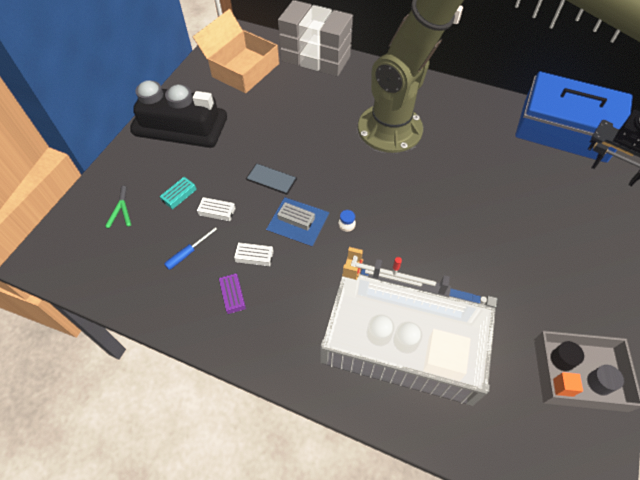

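Top picture: the silver units are at (388,212) and (458,248), and the grey one is at (367,277) on the mat. The look-alikes are purple (386,161) and turquoise (512,250). The red knob is at (218,215), the phone at (421,317), the jar at (311,293) and the screwdriver at (456,190). By colour the choice is (388,212) and (458,248). I'll measure them and check with a crop.

```bash
cat > m.py <<'E'
from h import *
def unit(tag,u,v,zlo,zhi,w=45):
    "pose of top face near pixel by height band"
    im,d,K,P=load(tag); c=cloud(d,K,P)
    m=((c[...,2]>zlo)&(c[...,2]<zhi)).astype(np.uint8)
    q=np.zeros_like(m); q[max(v-w,0):v+w,max(u-w,0):u+w]=1; m&=q
    n,l,st,ce=cv2.connectedComponentsWithStats(m)
    k=l[v,u] or 1+np.argmax(st[1:,4]); p=c[l==k]
    (cx,cy),(a,b),t=cv2.minAreaRect((p[:,:2]*1000).astype(np.float32))
    if a>b: t+=90   # direction of short side -> long side is t+90
    # angle of long axis:
    t=(t if a>b else t+90); t = t-90 if a>b else t
    return np.r_[cx/1000,cy/1000,np.median(p[:,2])],sorted((a,b)),(t+90)%180-90
E
python3 - <<'E'
from m import *
im,d,K,P=load("top0"); c=cloud(d,K,P)
print("bench z",[c[v,u,2].round(4) for u,v in((330,200),(430,280),(520,300))])
for n,u,v in(("A",388,212),("B",458,248),("grey",367,277),("purp",386,161),("turq",512,250)):
    p,s,t=unit("top0",u,v,0.017,0.045,35); print(n,p.round(4),np.round(s,1),round(t,1))
print("jar",c[293,311],"phone",c[317,421])
m=(im[...,0]>150)&(im[...,1]<60)&(im[...,2]<60); m[:, :200]=0;m[:,240:]=0
print("knob",np.median(c[m],0),m.sum(), c[m][:,2].max())
a=cv2.resize(im[190:300,335:485],None,fx=4,fy=4,interpolation=cv2.INTER_CUBIC)
b=cv2.resize(im[190:245,150:300],None,fx=4,fy=4,interpolation=cv2.INTER_CUBIC)
cv2.imwrite("pics/crop1.png",np.vstack([b[:160],a])[:,:,::-1])
E
```

```text
bench z [np.float64(0.0006), np.float64(-0.0015), np.float64(0.0004)]
A [ 0.6348 -0.1948  0.026 ] [ 50.2 101.4] -74.6
B [ 0.5386 -0.372   0.026 ] [ 49.8 102.5] -79.9
grey [ 0.4696 -0.1373  0.029 ] [ 48.8 100. ] 88.7
purp [ 0.7658 -0.1949  0.026 ] [ 52.  101.9] 40.9
turq [ 0.5308 -0.5122  0.0258] [ 52.7 102. ] -15.5
jar [0.43177099 0.00488442 0.04761395] phone [ 0.36191005 -0.27606334  0.00977154]
knob [0.61776575 0.19511237 0.22458824] 29 0.22856021222021516
```

View pics/crop1.png

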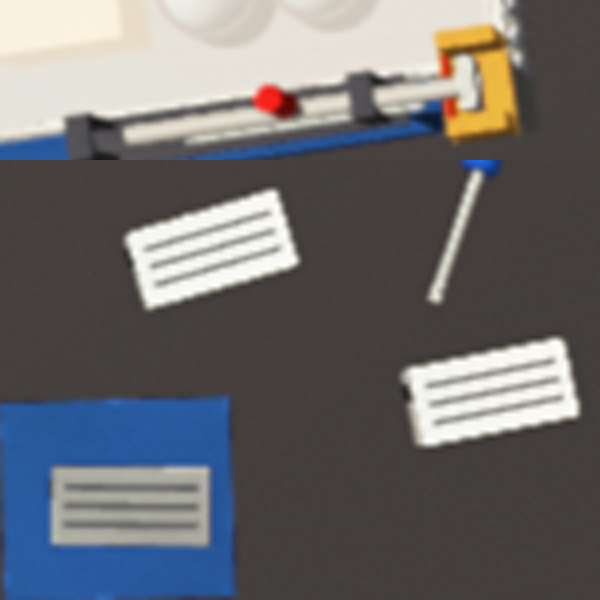

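The crop confirms two white-silver units on the bench (top and right) and the grey one on the blue mat. The bolt's collar hangs behind the red lip. I'll raise first so the arm clears the cage, and turn the jaws across unit A's short side.

```bash
cat > go.py <<'E'
import sys
from h import *
# usage: go.py x y z yaw_of_tool_y(deg)
x,y,z,yaw=map(float,sys.argv[1:5]); T=tool()
cur=np.degrees(np.arctan2(T[1,1],T[0,1])); dt=-((yaw-cur+90)%180-90)
print("units xyz",rows([x,y,z]),"turn units",round(dt/5,2),"| yaw",round(cur,1),"pos",T[:3,3].round(4),"w",round(get_state()["grip_width"],3),"t",round(get_state()["time"],2))
E
python3 -m jog '[[[0.8,0,0,-1,1],[0.8,0,0,-1,1],[0.8,0,0,-1,1],[0.8,0,0,0,1],[0.8,0,0,0,1],[0.8,0,0,0,1],[0.8,0,0,0,1],[0.8,0,0,0,1],[0.8,0,0,0,1],[0.8,0,0,0,1]]]' 20; python3 go.py 0.6348 -0.1948 0.34 15.4
```

```text
time: 1.35
position: [0.1563, 0.6307, 0.3419]
tool_rot: [1.666, 2.663, -0.002]
ft_force: [0.4, 0.1, 0.0]
grip_width: 0.798
units xyz [-23.792   1.737   0.069] turn units 2.1 | yaw 25.9 pos [0.1563 0.6307 0.3419] w 0.798 t 1.35
```

```bash
python3 -m jog '[[[0.8,-1,0.07,0,0],[0.8,-1,0.07,0,0],[0.8,-1,0.07,0,0],[0.8,-1,0.07,0,0],[0.8,-1,0.07,0,0],[0.8,-1,0.07,0,0],[0.8,-1,0.07,0,0],[0.8,-1,0.07,0,0],[0.8,-1,0.07,0,0],[0.8,-1,0.07,0,0]]]' && python3 -m jog '[[[0.8,-1,0.07,0,0],[0.8,-1,0.07,0,0],[0.8,-1,0.07,0,0],[0.8,-1,0.07,0,0],[0.8,-1,0.07,0,0],[0.8,-1,0.07,0,0],[0.8,-1,0.07,0,0],[0.8,-1,0.07,0,0],[0.8,-1,0.07,0,0],[0.8,-1,0.07,0,0]]]';  python3 -m jog '[[[0.8,-1,0.07,0,0],[0.8,-1,0.07,0,0],[0.8,-1,0.07,0.3,0],[0.8,0,0,1,1],[0.8,0,0,1,1],[0.8,0,0,1,0.1]]]'; python3 go.py 0.6348 -0.1948 0.006 15.4
```

```text
time: 2.6
position: [0.3577, 0.2826, 0.3422]
tool_rot: [-1.663, -2.665, 0.0]
ft_force: [-0.0, 0.3, -0.1]
grip_width: 0.798
time: 3.85
position: [0.5587, -0.0638, 0.3423]
tool_rot: [-1.662, -2.666, -0.0]
ft_force: [0.7, -0.3, -0.5]
grip_width: 0.8
time: 4.6
position: [0.6185, -0.1669, 0.2087]
tool_rot: [-1.901, -2.501, 0.001]
ft_force: [-0.2, -0.1, -0.3]
grip_width: 0.797
units xyz [-0.782  0.211  5.068] turn units 0.03 | yaw 15.5 pos [ 0.6185 -0.1669  0.2087] w 0.797 t 4.6
```

```bash
python3 -m jog '[[[0.8,-0.78,0.21,1,0],[0.8,0,0,0,0]]]'
python3 - <<'E'
from m import *
im,d,K,P=grab("wrist","w1"); c=cloud(d,K,P)
uv=K@np.linalg.inv(P)[:3]@[.6348,-.1948,.026,1]; uv=(uv[:2]/uv[2]).astype(int); print(uv)
print(unit("w1",uv[0],uv[1],0.016,0.036,300))
E
python3 go.py 0.6348 -0.1948 0.006 15.4
```

```text
time: 4.85
position: [0.6328, -0.196, 0.166]
tool_rot: [-1.9, -2.495, 0.008]
ft_force: [-0.7, -0.6, 0.7]
grip_width: 0.798
[324 224]
(array([ 0.6336933 , -0.19486151,  0.02538767]), [50.03160858154297, 101.77961730957031], -74.82168006896973)
units xyz [2.000e-03 4.100e-02 4.061e+00] turn units 0.02 | yaw 15.5 pos [ 0.6339 -0.1953  0.1685] w 0.802 t 4.9
```

View pics/w1.png

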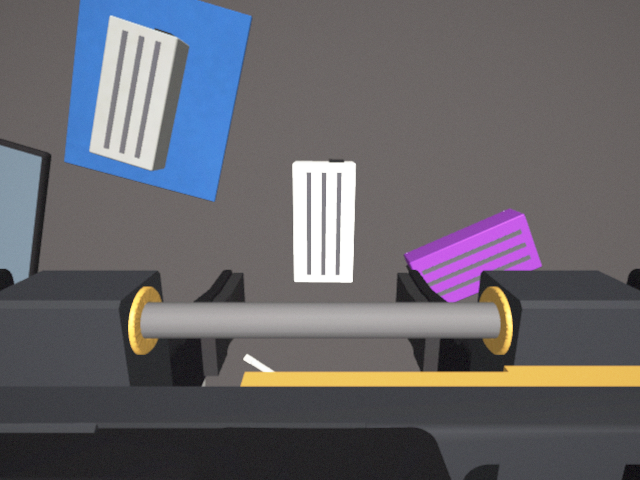

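The silver unit (centre about 324,222) lies midway between the fingers, and the purple one stays clear to the right. The wrist measurement agrees with the top camera. Going down to grip.

```bash
python3 -m jog '[[[0.8,0,0,1,0],[0.8,0,0,1,0],[0.8,0,0,1,0],[0.8,0,0,0.8,0],[0.8,0,0,0.25,0],[0.8,0,0,0,0],[0.4,0,0,0,0],[0.4,0,0,0,0],[0.4,0,0,0,0]]]' 20;python3 -m jog '[[[0.4,0,0,-0.5,0],[0.4,0,0,-1,0],[0.4,0,0,-1,0]]]'; python3 go.py 0.4696 -0.1373 0.10 -1.3
```

```text
time: 6.02
position: [0.6353, -0.1952, 0.0096]
tool_rot: [1.9, 2.502, 0.0]
ft_force: [-2.5, 0.6, 4.1]
grip_width: 0.572
time: 6.4
position: [0.6351, -0.1947, 0.1104]
tool_rot: [1.9, 2.502, 0.0]
ft_force: [0.1, 0.9, -1.3]
grip_width: 0.571
units xyz [ 2.494 -3.6    0.26 ] turn units 3.38 | yaw 15.6 pos [ 0.6351 -0.1947  0.1104] w 0.571 t 6.4
```

```bash
python3 -m jog '[[[0.4,0.62,-0.9,0,0],[0.4,0.62,-0.9,0,0],[0.4,0.62,-0.9,0,0],[0.4,0.62,-0.9,0,0],[0.4,0,0,0,1],[0.4,0,0,0,1],[0.4,0,0,0,1],[0.4,0,0,0,0.38],[0.4,0,0,0,0],[0.4,0,0,0,0]]]'; python3 go.py 0.4696 -0.1373 0.10 -1.3
python3 - <<'E'
from m import *
im,d,K,P=grab("wrist","w2"); c=cloud(d,K,P); T=tool()
m=(c[...,2]>.012)&(c[...,2]<.2)
print("grey",unit("w2",320,200,0.020,0.038,400))
# held unit: points between fingers
L=(c-T[:3,3])@T[:3,:3]
q=(abs(L[...,1])<.03)&(abs(L[...,2]+.016)<.012)&(abs(L[...,0])<.08)&(d>0); print(q.sum(), L[q].min(0),L[q].max(0))
grab("top","top1")
E
```

```text
time: 7.65
position: [0.4698, -0.138, 0.1087]
tool_rot: [-2.246, -2.197, -0.0]
ft_force: [-0.2, -0.1, -2.1]
grip_width: 0.568
units xyz [ 0.018 -0.007  0.217] turn units 0.0 | yaw -1.3 pos [ 0.4698 -0.138   0.1087] w 0.568 t 7.65
grey (array([ 0.47064001, -0.09171301,  0.02815033]), [9.57217025756836, 49.625022888183594], -0.2330780029296875)
18871 [-0.03032502 -0.0299958  -0.02795982] [ 0.05185592  0.02999337 -0.0040276 ]
```

View pics/w2.png

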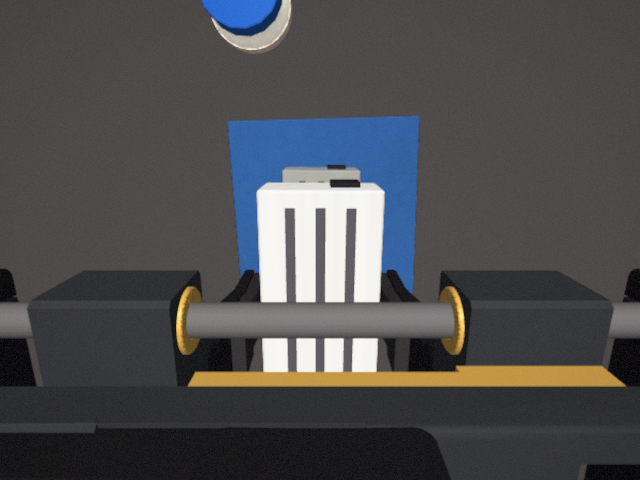

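The held unit's end (x 260–382, row 185) lines up with the grey unit's end (283–360, row 170), and the numbers agree to about 1 mm. Lowering it.

```bash
python3 -m jog '[[[0.4,0,0,0.8,0],[0.4,0,0,0.6,0],[0.4,0,0,0.2,0],[0.4,0,0,0.1,0],[0.4,0,0,0.03,0],[0.4,0,0,0,0]]]'; python3 -m jog '[[[0.75,0,0,0,0],[0.75,0,0,0,0],[0.75,0,0,-0.3,0],[0.75,0,0,-1,0],[0.75,0,0,-1,0]]]'; python3 go.py 0.5386 -0.372 0.15 10.1
```

```text
time: 8.5
position: [0.4704, -0.138, 0.04]
tool_rot: [2.246, 2.196, 0.002]
ft_force: [0.4, 0.2, -1.1]
grip_width: 0.571
time: 9.12
position: [0.4697, -0.1384, 0.133]
tool_rot: [2.248, 2.195, -0.001]
ft_force: [1.3, 1.3, 0.1]
grip_width: 0.747
units xyz [-5.797  1.861 -0.423] turn units -2.29 | yaw -1.4 pos [ 0.4697 -0.1384  0.133 ] w 0.747 t 9.12
```

```bash
python3 -m jog '[[[0.75,-0.97,0.31,-0.4,0],[0.75,-0.97,0.31,0,0],[0.75,-0.97,0.31,0,0],[0.75,-0.97,0.31,0,0],[0.75,-0.97,0.31,0,0],[0.75,-0.95,0.31,0,-0.3],[0.75,0,0,0,-1],[0.75,0,0,0,-1],[0.75,0,0,0,0],[0.75,0,0,0,0]]]'
python3 - <<'E'
from m import *
grab("top","top1")
for n,tag,u,v,lo,hi in (("A","top1",367,272,.045,.07),):
    print(n,unit(tag,u,v,lo,hi,35))
im,d,K,P=grab("wrist","w3")
uv=K@np.linalg.inv(P)[:3]@[.5386,-.372,.026,1]; uv=(uv[:2]/uv[2]).astype(int)
print(uv,unit("w3",uv[0],uv[1],0.016,0.036,300))
E
python3 go.py 0.5386 -0.372 0.008 10.1
```

```text
time: 10.38
position: [0.5391, -0.3714, 0.1479]
tool_rot: [2.016, 2.408, 0.0]
ft_force: [-0.2, -0.1, -0.4]
grip_width: 0.75
A (array([ 0.47037793, -0.1368316 ,  0.05506568]), [47.89474105834961, 100.28407287597656], 88.78669738769531)
[319 230] (array([ 0.53743628, -0.37200803,  0.02536069]), [50.009342193603516, 101.28121185302734], -79.92638683319092)
units xyz [-0.015 -0.017  3.492] turn units 0.01 | yaw 10.2 pos [ 0.5391 -0.3713  0.1477] w 0.75 t 10.47
```

Unit A sits on the grey one to within about 1 mm, at 88.8° against 88.7°. Now unit B.

```bash
python3 -m jog '[[[0.75,0,0,1,0],[0.75,0,0,1,0],[0.75,0,0,0.9,0],[0.75,0,0,0.45,0],[0.75,0,0,0.15,0],[0.4,0,0,0,0],[0.4,0,0,0,0],[0.4,0,0,0,0]]]' 20;python3 -m jog '[[[0.4,0,0,-0.5,0],[0.4,0,0,-1,0],[0.4,0,0,-1,0],[0.4,0,0,-0.5,0]]]'; python3 go.py 0.4700 -0.1375 0.13 -1.3
```

```text
time: 11.48
position: [0.5393, -0.3724, 0.0088]
tool_rot: [2.014, 2.408, 0.0]
ft_force: [-0.7, 0.5, 4.2]
grip_width: 0.574
time: 11.98
position: [0.5398, -0.3724, 0.1307]
tool_rot: [2.013, 2.407, 0.002]
ft_force: [-0.3, -0.0, -1.4]
grip_width: 0.573
units xyz [ 6.09e+00 -6.80e-01  2.00e-03] turn units 2.3 | yaw 10.2 pos [ 0.5398 -0.3724  0.1307] w 0.573 t 11.97
```

```bash
python3 -m jog '[[[0.4,1,-0.11,0,0],[0.4,1,-0.11,0,0],[0.4,1,-0.11,0,0],[0.4,1,-0.11,0,0],[0.4,1,-0.11,0,0],[0.4,1,-0.11,0,0],[0.4,0.09,0,0,0],[0.4,0,0,0,1],[0.4,0,0,0,1],[0.4,0,0,0,0.3]]]';  python3 -m jog '[[[0.4,0,0,0,0],[0.4,0,0,0,0]]]'; python3 go.py 0.4703 -0.1372 0.0655 -1.3
python3 - <<'E'
from m import *
im,d,K,P=grab("wrist","w4"); c=cloud(d,K,P); T=tool()
L=(c-T[:3,3])@T[:3,:3]
q=(abs(L[...,1])<.02)&(abs(L[...,2]+.016)<.006)&(abs(L[...,0])<.08)&(d>0); print(L[q].max(0))
E
```

```text
time: 13.22
position: [0.4698, -0.1375, 0.1274]
tool_rot: [2.249, 2.194, -0.0]
ft_force: [-0.3, 0.5, -2.1]
grip_width: 0.572
time: 13.48
position: [0.4698, -0.1368, 0.1273]
tool_rot: [2.246, 2.196, -0.0]
ft_force: [0.4, 0.0, -2.4]
grip_width: 0.575
units xyz [-0.009  0.013  1.546] turn units 0.0 | yaw -1.3 pos [ 0.4698 -0.1368  0.1273] w 0.575 t 13.47
[ 0.05171146  0.01999947 -0.01001078]
```

```bash
python3 -m jog '[[[0.4,0,0,0.8,0],[0.4,0,0,0.5,0],[0.4,0,0,0.15,0],[0.4,0,0,0.1,0],[0.4,0,0,0,0]]]'; python3 -m jog '[[[0.75,0,0,0,0],[0.75,0,0,0,0],[0.75,0,0,-0.3,0],[0.75,0,0,-1,0],[0.75,0,0,-1,0],[0.75,0,0,-1,0],[0.75,0,0,-1,0],[0.75,0,0,-1,0]]]'; python3 go.py 0.4700 -0.1375 0.3 -1.3
python3 - <<'E'
from m import *
im,d,K,P=grab("wrist","w5")
uv=K@np.linalg.inv(P)[:3]@[.47,-.137,.081,1]; uv=(uv[:2]/uv[2]).astype(int)
print(uv,unit("w5",uv[0],uv[1],0.07,0.09,300))
im,d,K,P=grab("top","top2"); print(unit("top2",367,270,.07,.09,35))
c=cloud(d,K,P); s=c[180:250,140:290]; si=im[180:250,140:290]
# red knob top; straps, collar
h=s[...,2]
for nm,m in (("knobtop",(si[...,0]>150)&(si[...,1]<70)&(h>.218)),("dark high",(si.max(-1)<110)&(h>.165)&(h<.195))):
    n,l,st,ce=cv2.connectedComponentsWithStats(m.astype(np.uint8))
    for k in range(1,n):
        if st[k,4]>5: print(nm,st[k,4],s[l==k].mean(0).round(4),s[l==k].min(0).round(3),s[l==k].max(0).round(3))
E
```

```text
time: 14.15
position: [0.4703, -0.1366, 0.0658]
tool_rot: [2.246, 2.196, 0.001]
ft_force: [0.1, -0.4, -1.6]
grip_width: 0.569
time: 15.15
position: [0.4698, -0.137, 0.2796]
tool_rot: [2.247, 2.195, 0.004]
ft_force: [1.1, -0.1, -0.3]
grip_width: 0.746
units xyz [-0.01   0.007 -0.51 ] turn units -0.01 | yaw -1.4 pos [ 0.4698 -0.137   0.2796] w 0.746 t 15.15
[320 211] (array([ 0.46979211, -0.13605325,  0.08036369]), [50.11273193359375, 101.94512176513672], 88.69855499267578)
(array([ 0.47200598, -0.10283504,  0.08081384]), [32.588314056396484, 48.21678161621094], 2.2092347145080566)
knobtop 30 [0.617  0.1959 0.2248] [0.611 0.19  0.22 ] [0.623 0.204 0.23 ]
dark high 72 [0.6214 0.1537 0.1815] [0.609 0.146 0.166] [0.635 0.161 0.188]
dark high 76 [0.6009 0.3138 0.1811] [0.589 0.307 0.167] [0.615 0.321 0.187]
```

Pile: B at (0.4698,-0.1361), A and grey at about (0.470,-0.137), all around 88.7°, top at 81 mm, so it's good. Gate: direction d≈(-0.127,0.992), knob ≈(0.6165,0.196). Moving above the knob with the jaws along the gate's normal.

```bash
python3 go.py 0.6165 0.196 0.30 7.3; python3 -m jog '[[[0.75,0,0,-0.5,-1],[0.75,0,0,0,-0.74],[0.75,0,0,0,0]]]';  python3 go.py 0.6165 0.196 0.30 7.3
```

```text
units xyz [ 8.421  3.411 -0.404] turn units -1.73 | yaw -1.4 pos [ 0.4722 -0.1375  0.2821] w 0.757 t 15.25
time: 15.62
position: [0.4696, -0.1368, 0.2972]
tool_rot: [-2.075, -2.358, -0.001]
ft_force: [0.6, -0.2, 0.0]
grip_width: 0.751
units xyz [ 7.785  4.702 -0.064] turn units 0.0 | yaw 7.3 pos [ 0.4696 -0.1368  0.2972] w 0.751 t 15.62
```

```bash
python3 -m jog '[[[0.75,0.97,0.59,0,0],[0.75,0.97,0.59,0,0],[0.75,0.97,0.59,0,0],[0.75,0.97,0.59,0,0],[0.75,0.97,0.59,0,0],[0.75,0.97,0.59,0,0],[0.75,0.97,0.59,0,0],[0.75,0.97,0.59,0,0],[0.75,0,0,0,0],[0.75,0,0,0,0]]]';  python3 - <<'E'
from m import *
im,d,K,P=grab("wrist","w6"); c=cloud(d,K,P)
m=(im[...,0]>120)&(im[...,1]<70)&(im[...,2]<70)&(c[...,2]>.19)
print("knob",c[m].mean(0).round(4),c[m].min(0).round(4),c[m].max(0).round(4),m.sum())
E
python3 go.py 0.6165 0.196 0.188 7.3
```

```text
time: 16.88
position: [0.617, 0.1945, 0.2968]
tool_rot: [2.075, 2.358, -0.003]
ft_force: [0.1, -0.9, 0.6]
grip_width: 0.751
knob [0.6167 0.2006 0.2193] [0.6079 0.1913 0.1905] [0.6249 0.2639 0.4581] 645
units xyz [ 0.06  -0.005  2.732] turn units -0.01 | yaw 7.2 pos [0.617  0.1937 0.2973] w 0.751 t 16.93
```

View pics/w6.png

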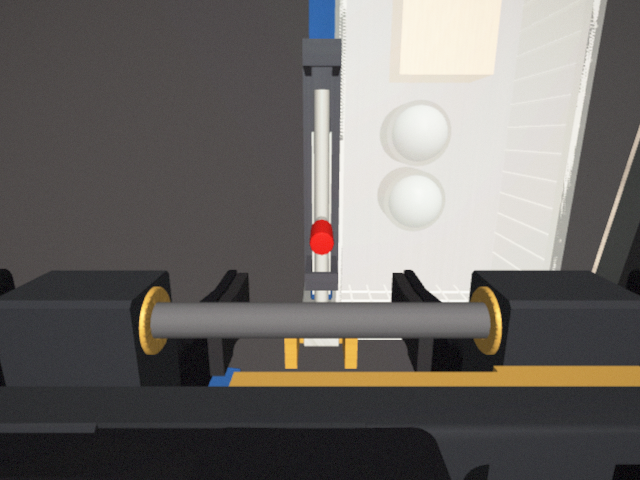

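The knob (321,237) is midway between the fingers in line with the bolt. Its centre measures about (0.6165,0.1975). Descending and gripping.

```bash
python3 -m jog '[[[0.75,0.08,0,1,0],[0.75,0,0,1,0],[0.75,0,0,0.5,0],[0.75,0,0,0.22,0],[0.75,0,0,0,0],[0,0,0,0,0],[0,0,0,0,0],[0,0,0,0,0],[0,0,0,0,0]]]' 45;  python3 go.py 0.6165 0.1975 0.188 7.3
```

```text
time: 18.05
position: [0.6168, 0.1989, 0.1888]
tool_rot: [2.073, 2.36, 0.001]
ft_force: [0.2, -0.4, 0.5]
grip_width: 0.38
units xyz [-0.032 -0.012  0.02 ] turn units 0.02 | yaw 7.4 pos [0.6168 0.1989 0.1888] w 0.38 t 18.05
```

```bash
python3 -m jog '[[[0,0,0,0,0],[0,0,0,0,0],[0,0,0,0,0],[0,0,0,0,0]]]' 45
```

```text
time: 18.55
position: [0.617, 0.1989, 0.1886]
tool_rot: [2.073, 2.36, 0.001]
ft_force: [1.2, 0.6, -0.3]
grip_width: 0.171
```

```bash
python3 -m jog '[[[0,0,0,-0.15,0],[0,0,0,-0.15,0],[0,0,0,-0.05,0],[0,0,0,0,0],[0,0,0,0,0]]]';  python3 go.py 0.6165 0.1975 0.188 7.3
```

```text
time: 19.18
position: [0.6168, 0.1988, 0.2026]
tool_rot: [2.074, 2.36, 0.0]
ft_force: [2.1, -0.1, -2.5]
grip_width: 0.17
units xyz [-0.032 -0.012  0.364] turn units 0.02 | yaw 7.4 pos [0.6168 0.1988 0.2026] w 0.17 t 19.18
```

The −2.5 N in z is the bolt's weight, so it's lifted 14 mm. Drawing it 36 mm along the gate.

```bash
python3 -m jog '[[[0,0.2,0,0,0],[0,0.2,0,0,0],[0,0.2,0,0,0],[0,0.2,0,0,0],[0,0.1,0,0,0],[0,0,0,0,0],[0,0,0,0,0]]]';  python3 - <<'E'
from m import *
im,d,K,P=grab("wrist","w7")
print(get_state()["ft_force"])
E
python3 go.py 0.6119 0.2345 0.2026 7.3
```

```text
time: 20.05
position: [0.6119, 0.2359, 0.2026]
tool_rot: [-2.072, -2.36, -0.002]
ft_force: [2.1, 1.6, -2.8]
grip_width: 0.169
[ 2.43692982  2.05727399 -2.68986041]
units xyz [-0.033 -0.003 -0.   ] turn units 0.03 | yaw 7.4 pos [0.6119 0.2358 0.2026] w 0.171 t 20.1
```

View pics/w7.png

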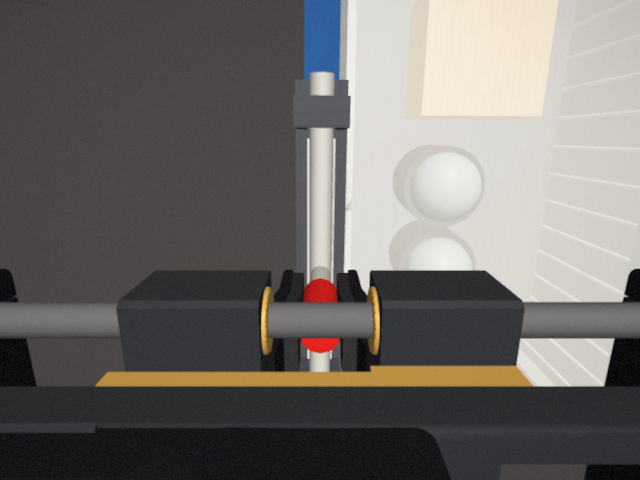

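The bolt's tail has passed the hinge-side strap (row 75–125) and the knob (320,310) is held, so it's drawn about 36 mm. Now swinging the gate along its arc, radius ≈183 mm.

```bash
python3 -m jog '[[[0,0.005,-0.2,0,0.5],[0,0.005,-0.2,0,0.5],[0,0.005,-0.2,0,0.5],[0,0.005,-0.2,0,0.5],[0,0,0,0,0]]]';  python3 -m jog '[[[0,0.005,-0.2,0,0.5],[0,0.005,-0.2,0,0.5],[0,0.005,-0.2,0,0.5],[0,0.005,-0.2,0,0.5],[0,0.005,-0.2,0,0.5],[0,0.005,-0.2,0,0.5],[0,0,0,0,0],[0,0,0,0,0]]]'
python3 - <<'E'
from m import *
im,d,K,P=grab("scene","s2"); 
grab("top","top3"); a=cv2.resize(im[190:410,250:510],(780,600))
cv2.imwrite("pics/s2c.png",a[:,:,::-1])
T=tool(); H=np.array([.588,.4165]); v=T[:2,3]-H; print(np.hypot(*v), np.degrees(np.arctan2(v[1],v[0])), get_state()["ft_force"])
E
python3 go.py 0.53 0.24 0.2026 -17.6
```

```text
time: 20.72
position: [0.5799, 0.2339, 0.2028]
tool_rot: [-2.27, -2.171, -0.002]
ft_force: [2.9, 2.4, -3.0]
grip_width: 0.17
time: 21.72
position: [0.534, 0.2415, 0.2029]
tool_rot: [2.534, 1.855, 0.002]
ft_force: [2.9, 0.4, -2.2]
grip_width: 0.171
0.18316327527798845 -107.18737530832792 [ 5.09634805  0.97621691 -2.69918253]
units xyz [-0.065 -0.081  0.006] turn units -0.0 | yaw -17.6 pos [0.5339 0.2415 0.2028] w 0.173 t 21.82
```

View pics/s2c.png

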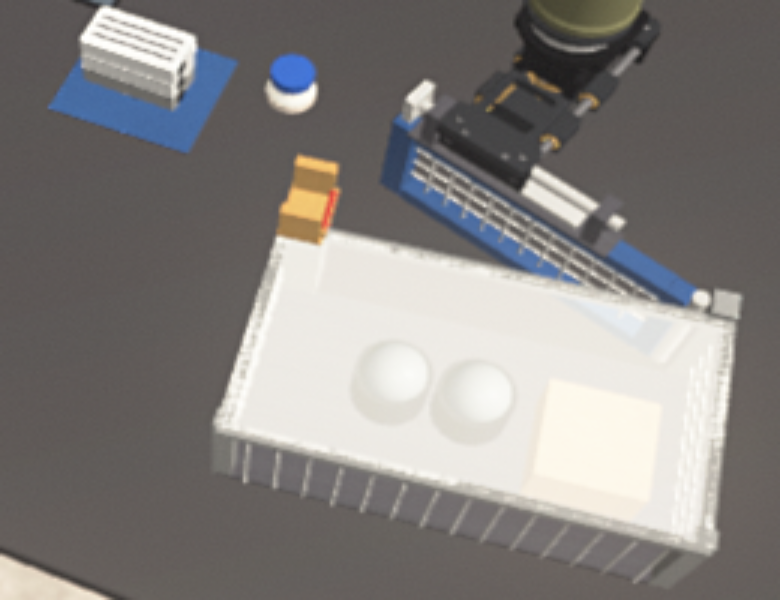

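View pics/top3.png

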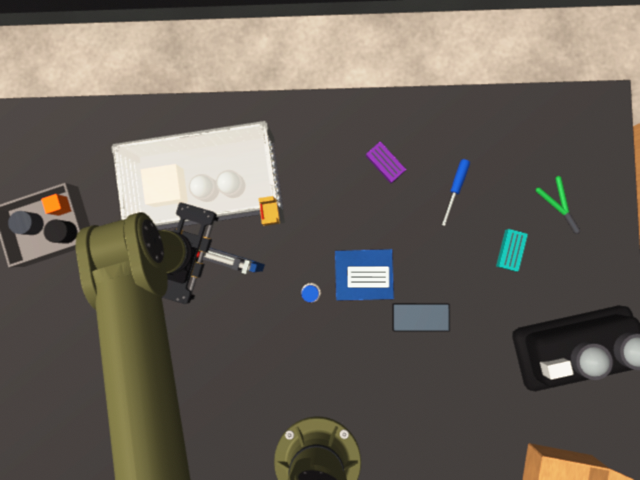

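The gate stands open with the bolt drawn and the knob held. The keeper is free at (269,210), the pile square on the mat at (368,277), and the phone, jar and screwdriver are where they were. A short settle and a last check, then hand in.

```bash
python3 -m jog '[[[0,0,0,0,0],[0,0,0,0,0],[0,0,0,0,0],[0,0,0,0,0]]]'
python3 - <<'E'
from m import *
im,d,K,P=grab("top","top4"); print(unit("top4",368,277,.07,.09,28))
s=get_state(); T=tool(); v=T[:2,3]-[.588,.4165]; print("gate deg",-82.6-np.degrees(np.arctan2(v[1],v[0])),s["ft_force"],s["grip_width"],abs(s["qd"]).max(),s["time"])
job.close_job()
E
```

```text
time: 22.32
position: [0.5331, 0.2417, 0.2026]
tool_rot: [2.535, 1.855, 0.0]
ft_force: [4.0, 0.7, -2.8]
grip_width: 0.166
(array([ 0.47128363, -0.1363119 ,  0.0810772 ]), [46.735809326171875, 100.50643920898438], 88.77204132080078)
gate deg 24.834712822289077 [ 4.31121062  0.46426949 -1.99573042] 0.17250816698692348 0.0018796315649506768 22.375
the job is handed in; nothing more can be done
```

The job is handed in at about 22 s of the 72 s allowed. The hand-in gives no verdict, so what follows rests on my own checks.

I stacked both silver units on the grey one and let go of the pile. Then I took the bolt by its red knob, lifted it 14 mm and drew it back about 36 mm. I swung the gate open to about 25° and am still holding the knob.

**Last checks:**
- **Pile:** the top unit is within about 2 mm of where the grey one was measured. It lies at 88.8° against 88.7° for the grey one, with its top at 81 mm, as three stacked units should be.
- **Gate:** it stands at about 24.8° (0.43 rad), worked out from the tool position and an estimated hinge position rather than read directly. The arm is still and the wrist feels about 4 N from the gate.
- **Phone, jar and screwdriver:** in the last top picture I viewed, before the final settle, they were where they started.

One reading disagreed: in an earlier top-camera measurement the arm hid part of the pile, so it showed only a 33 mm fragment. The wrist camera at that moment and the final top view both showed the pile square. No other check failed.

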